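# Shut and lock a filter-box access panel with a quarter-turn stud

### The job

Swing the ajar access panel of the grey dust-filter box fully shut, then take the loose quarter-turn stud from its wooden stand, feel for the hidden spring receptacle under the panel's slot, push the stud in and turn it a quarter turn clockwise (seen from above) so that it clicks up into its notch and stays locked when you let go. Work gently, never leaning on the box with more than about 30 N, and leave the other things on the table where they are.

Things in the scene. Friction and masses are not known exactly. Their poses are not given: they have to be found in the camera images.
- filter_box: Grey sheet-metal dust-filter box fixed to the table, 180 (x) x 200 (y) x 60 mm high, black hose collar on its +x side. Origin: centre of its underside; z up. The panel's hinge lies along box y at x = +78, z = 60 mm. With the panel shut its slot is centred at x = -30, y = 0, top face z = 64 mm. Under the slot hides a spring receptacle (see mouth).
- mouth (a point): Fixed point of the box at x = -30, y = 0, z = 57 mm: mid-travel of the receptacle's top face. Its own slot is 30 mm (box x) x 10 mm (box y). It floats: it sits, unmeasured, up to 9 mm off this point along box y only (no x offset, no yaw; 40 N to shift). The stud's foot bar enters only parallel to box x and over that slot, else it lands on this face.
- turn_depth (a point): Fixed point of the box at x = -30, y = 0, z = 40.5 mm. A spring plunger meets the stud's tip at box z = 48.5 with 5 N, rising 0.5 N per mm. Tip below 40.5: the stud can turn, clockwise from above only, to a stop at 90 deg. At z = 37.5 the flange hits the panel (hard stop). Let go at 90 deg it springs up into its notch, tip at z = 43; let go unturned it stays standing at about 48.
- panel (a joint): Hinge of the access panel, rad: 0 = shut flat on the box, positive = near edge raised. Starts between 0.25 and 0.6. The hinge is stiff: the panel stays where it is left and needs about 2 N at its near edge to move down.
- panel_edge (a point): Point on the panel's top face, 7 mm inside the middle of its free (near, -x) edge, 138 mm from the hinge: press near here to shut it. The panel is a plain aluminium plate 145 (box x) x 160 x 4 mm.
- slot (a point): Centre of the panel's slot, a 34 mm (box x) x 32 mm (box y) window, on the panel's top face, 108 mm from the hinge; it moves with the panel; its axes are those of the box when shut.
- stud: Loose steel quarter-turn stud, about 90 g, 56.5 mm tall, standing upright in the stand. Origin: the tip, centre of the underside (edges rounded 1 mm) of its foot bar; z up. Foot bar 26 mm long along the stud's x, 8 mm wide, 8 mm high; shank 8 mm diameter; flange 52 mm diameter, underside 26.5 and top 29.5 mm above the tip; a soft rubber ring under it gives way freely.
- stud_grip (a point): Point on the stud's axis, 47.5 mm above its tip, on the flat thumb wing: the wing is 36 mm (stud x, parallel to the foot bar) x 12 mm (stud y) and stands from 29.5 to 56.5 mm above the tip. Pinch it across its 12 mm thickness from above.
- stand: Fixed wooden block 70 x 70 x 36 mm with a 31 x 13 mm slot, 30 mm deep, that holds the stud's foot; the flange rests on its top. Origin: centre of its underside. It may stand left or right of the filter box.
- wax_tin: Bystander: round tin 68 mm across, 43 mm high, loose; origin under its centre.
- tape_measure: Bystander: tape measure in a case 31 x 79 x 63 mm, loose; origin under its centre.
- masking_tape: Bystander: roll of masking tape 98 mm across, 25 mm high, lying flat, loose; origin under its centre.
- wood_offcut: Bystander: small wood block 45 x 60 x 30 mm, loose; origin under its centre.
- chisel: Bystander: bench chisel 266 mm long, 27 mm thick, lying flat near the robot, loose; origin under its centre.
- sanding_block: Bystander: sanding block 67 x 112 x 33 mm, loose; origin under its centre.
There are look-alikes about, which are no part of the job. Leave any purple or turquoise look-alike of the stud alone.

How it is judged:
On the way, in this order (a step that is already met when the one before it is completed fails the run):
1. the panel is pressed fully shut (value of joint panel below 0.02 rad), for 0.2 s.
2. the stud is pushed right in through the slot, foot bar below the receptacle's plate (z of stud in the frame of filter_box below 0.0415 m and horizontal distance between stud and slot below 0.014 m and angle between stud's own z axis and vertical below 0.12 rad), for 0.05 s.
At the end, for the whole second after the job is handed in: Panel shut (within 0.02 rad); stud upright (7 deg) with its axis within 14 mm of the slot centre, foot bar and wing along the box y axis (15 deg), caught in its notch with its tip 41.2 to 45.5 mm above the box underside, at rest (value of joint panel below 0.02 rad and angle between the x axis of stud and the y axis of filter_box, either way round below 0.27 rad and z of stud in the frame of filter_box between 0.0412 and 0.0455 m and horizontal distance between stud and slot below 0.014 m and angle between stud's own z axis and vertical below 0.12 rad and linear speed of stud below 0.02 m/s); the robot touches nothing.
It fails at once if the stud is pressed on the box, panel or receptacle with more than 60 N, counted over all contacts (both sides of a jammed bar) (contact force between stud and filter_box above 60 N).
It fails at once if the robot presses on the box or panel with more than 60 N, counted over all contacts (contact force between any of the arm, the fingers and filter_box above 60 N).
It fails at once if a bystander is moved more than 30 mm (distance of any of wax_tin, tape_measure, masking_tape, wood_offcut, chisel, sanding_block from where it was at the start of the episode above 0.03 m).
It also fails if it takes over 72 s, if anything falls off the work surface, if the arm or the gripper's body presses on something with over 40 N, if the wrist force passes 120 N, or if a joint passes its speed limit or range.

### The arm

A 6-joint arm with a two-finger parallel gripper is mounted at the origin on a cart in front of the work surface, level with it; the furniture and walls round the work are solid. World frame = base frame: x ahead of the robot, y to its left, z up, the work surface at z = 0. Lengths are in m, angles in rad, forces in N, time in s.
With the tool pointing down it reaches from about 0.325 to 0.925 m from the base axis. Payload 3.1 kg.
Tool frame: the origin (TCP) lies on the centre line of the jaws, within the pads' length; the fingertips stand 11 mm ahead of it and the grasp point (between the pads) lies 8 mm behind it; z points along the fingers, y is the line along which they close (so a half turn about z gives the same grasp; the last joint's range is limited). The gripper opens to 85 mm and grips with 20 to 120 N. Pads are 22 mm wide; open, the fingers measure 114 mm over their backs; the gripper's body (76 mm by 85 mm) begins 54 mm behind the grasp point. The pads swing forward as they close: fully open they stand 13 mm farther back than shut.
Start: joints at [-1.298, 0.217, 1.613, -0, 1.311, -0.112], TCP at [0.235, -0.579, 0.242] pointing down, gripper open.
Joint ranges: [-2.75, 2.75], [-0.78, 2.1], [0.31, 2.55], [-1.13, 4.27], [0.13, 2.63], [-2.58, 2.58]. Speed limits (rad/s): [2.79, 2.79, 3.14, 3.14, 3.14, 3.14].

### API

Orientations are given as a unit quaternion [x, y, z, w].
In Python, from plant import * gives the robot as it stands.
- The arm moves only by the shell command python3 -m pendant 'ROWS' [FORCE]. ROWS is a JSON object of lists of equal length, an entry for each row: "gripper": the finger opening in mm, from 0 to 85.4; "travel": the shift along the tool's x, y, z in mm, a list of three; "rot": the turn, a rotation vector about the tool's x, y, z in degrees, a list of three. A call has 1 to 10 rows; each row shifts and turns the commanded pose from where the row before left it, along the tool's axes as they then stand; what a row does not reach is not made up. A row lasts 1/10 s, in which the tool goes at most 50 mm and 8.59 degrees, less where a joint would pass 70% of its speed; a pose out of reach is approached as far as the arm can. A call with a gripper value outside its range is refused whole. The fingers move at their own pace and stop on an object; FORCE is the grip in N (left out, the last holds). Time passes only in rows, so rows that do not move let the fingers close. It gives the time, the measured TCP pose, the force, the opening and the grip force at its end, in the units of the state.
- state(): the state, without advancing time (a new reading comes with each control period).
- capture(name): name is "scene" or "top" or "wrist"; returns (picture, depth): 400x640x3 uint8, red, green, blue; 400x640 float32, m along the optical axis (not along the pixel's ray), 0 where there is no reading.
- camera_info(name): a dict with "intrinsics" (3x3 intrinsics, pixels), "camera_from_world" (4x4, takes a point from world to camera coordinates); the wrist camera has in their place "T_tool_cam" (4x4, takes a point from camera to tool coordinates, whose origin is the TCP and whose axes are the flange's). Camera axes: x right, y up, looking along -z (the intrinsics and any distortion apply to the point x, -y, -z); pixel columns grow to the right and rows downward; lengths in m; the calibration is good to about 2 mm. The wrist camera is an equidistant fisheye: a pixel r from the principal point sees the ray r / f radians off the axis. A picture is of the moment at which its call begins: read the wrist's pose just before it. camera_info takes no time and is no camera call.
- sign_off(): hands the job in; it is judged then, once.
The state is a dict: "time_s": time; "joints": joint angles; "joint_vel": joint speeds; "effort": joint torques, N m; "tcp_pos": TCP position; "tool_rot": TCP orientation; "wrist_force": force on the tool from outside, world axes, zero at the start; "wrist_torque": the same for the moment, N m; "grip_width": opening from 0.0 (shut) to 1.0 (fully open); "grasp_force": force on a finger pad.
Only numpy, scipy, OpenCV 4.12 (cv2) and the standard library are available. Lean on these libraries where they do the work, as an engineer would, in place of code of your own. Each camera call takes 0.05 s, during which the arm holds its last target. There are 200 camera calls.

## Working session

There is one attempt and no reset: what is moved stays moved. The work goes in short steps, Python scripts to look and compute and a shell command to move; the robot and the scene stay as the last step left them, time stands still between calls to the robot, and variables do not carry over. Pictures are saved under pics/ and viewed, at most 10 in all, crops included, and the job is handed in when it is done.

```bash
mkdir -p pics; ls; cat > h.py <<'E'
from plant import *
import numpy as np, cv2
from scipy.spatial.transform import Rotation as R
def snap(n,f):
    p,d=capture(n); cv2.imwrite(f'pics/{f}.png',p[:,:,::-1]); np.save(f'pics/{f}.npy',d); return p,d
def cloud(n,d):
    """world point of each pixel (fixed cameras)"""
    c=camera_info(n); K=np.array(c['intrinsics']); T=np.linalg.inv(np.array(c['camera_from_world']))
    v,u=np.mgrid[:400,:640]
    P=np.stack([(u-K[0,2])/K[0,0]*d,-(v-K[1,2])/K[1,1]*d,-d],-1)
    return P@T[:3,:3].T+T[:3,3]
E
python3 - <<'E'
from h import *
for n in('top','scene'):
    snap(n,n); c=camera_info(n); print({k:(v if not hasattr(v,'shape') else np.round(v,3).tolist()) for k,v in c.items()})
a=np.vstack([cv2.imread('pics/top.png')[:,:],]); 
s=state(); print(s['tcp_pos'],s['tool_rot'],s['time_s'],camera_info('wrist'))
E
```

```text
pics
{'intrinsics': [[499.362, 0.0, 317.333], [0.0, 499.362, 193.092], [0.0, 0.0, 1.0]], 'camera_from_world': [[-0.018, -1.0, 0.0, -0.002], [0.988, -0.018, 0.154, -0.509], [-0.154, 0.003, 0.988, -1.716], [0.0, 0.0, 0.0, 1.0]]}
{'intrinsics': [[415.387, 0.0, 314.05], [0.0, 415.387, 198.155], [0.0, 0.0, 1.0]], 'camera_from_world': [[-0.903, -0.43, 0.017, 0.431], [0.278, -0.553, 0.785, -0.21], [-0.328, 0.714, 0.619, -1.027], [0.0, 0.0, 0.0, 1.0]]}
[ 0.23444982 -0.57860572  0.24107798] [ 9.81549847e-01  1.91203296e-01 -8.30672503e-05 -1.09114458e-03] 0.1 {'intrinsics': array([[309.70691629,   0.        , 318.10742584],
       [  0.        , 309.70691629, 203.44298209],
       [  0.        ,   0.        ,   1.        ]]), 'T_tool_cam': array([[ 1.28935917e-03,  9.64869743e-01,  2.62725555e-01,
         6.61330998e-02],
       [ 9.99999033e-01, -1.10699899e-03, -8.42126246e-04,
        -9.16155112e-04],
       [-5.21705210e-04,  2.62726386e-01, -9.64870237e-01,
        -1.31283990e-01],
       [ 0.00000000e+00,  0.00000000e+00,  0.00000000e+00,
         1.00000000e+00]])}
```

View pics/top.png

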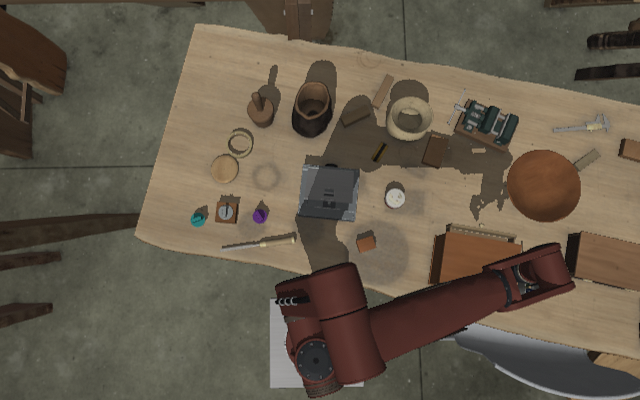

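View pics/scene.png

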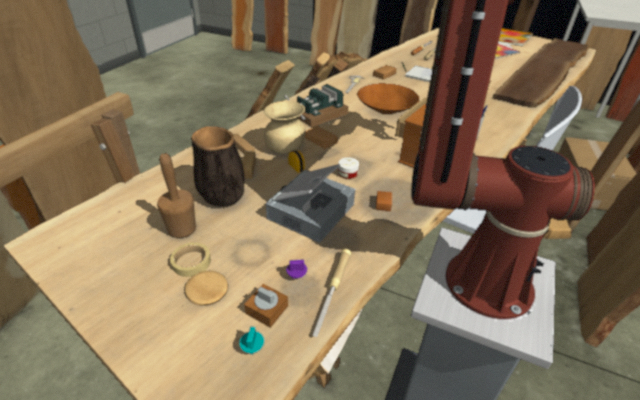

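The top view shows the box at about (330,192), the stand with the grey stud at (228,209), and the turquoise and purple look-alikes at (198,218) and (260,215). Next I'll measure the box and stand.

```bash
cat > m.py <<'E'
from h import *
d=np.load('pics/top.npy'); P=cloud('top',d)
def at(u,v): return np.round(P[v,u],4).tolist()
print('stud',at(226,209),'box',at(330,195),'table',at(260,180))
reg=P[195:226,212:242].reshape(-1,3)
for lo,hi,n in((.028,.034+.004,'stand top'),(.055,.07,'wing')):
    q=reg[(reg[:,2]>lo)&(reg[:,2]<hi)]
    if len(q)>3:
        r=cv2.minAreaRect((q[:,:2]*1000).astype(np.float32)); print(n,len(q),q.mean(0),r)
reg=P[155:230,290:370].reshape(-1,3)
q=reg[(reg[:,2]>.045)]
print('box',cv2.minAreaRect((q[:,:2]*1000).astype(np.float32)))
for z in(.04,.05,.055,.06,.065,.07,.08,.09,.1,.12): 
    k=q[abs(q[:,2]-z)<.003]; print(z,len(k),np.round(k[:,:2].min(0),3),np.round(k[:,:2].max(0),3)) if len(k) else 0
im=cv2.imread('pics/top.png'); a=cv2.resize(im[150:235,185:385],None,fx=4,fy=4,interpolation=cv2.INTER_CUBIC); cv2.imwrite('pics/crop.png',a)
E
python3 m.py
```

```text
stud [0.4555, 0.3043, 0.0654] box [0.498, -0.0551, 0.064] table [0.5673, 0.1947, -0.0014]
stand top 212 [0.44770549 0.31128391 0.03417757] ((448.0438537597656, 310.5499267578125), (71.26559448242188, 70.494140625), 83.84783172607422)
wing 33 [0.44688013 0.31012843 0.06363152] ((447.1879577636719, 311.5833740234375), (13.794363021850586, 32.3460578918457), 86.2091064453125)
box ((424.0235290527344, -40.783477783203125), (201.70201110839844, 375.8017272949219), 83.57557678222656)
0.05 125 [ 0.411 -0.16 ] [0.611 0.057]
0.055 467 [ 0.41  -0.159] [0.61  0.057]
0.06 675 [ 0.41  -0.158] [0.61  0.057]
0.065 320 [ 0.41  -0.154] [0.606 0.056]
0.07 138 [ 0.416 -0.144] [0.605 0.049]
0.08 127 [ 0.54  -0.136] [0.584 0.023]
0.09 118 [ 0.527 -0.134] [0.568 0.02 ]
0.1 101 [ 0.515 -0.13 ] [0.549 0.027]
0.12 93 [ 0.481 -0.128] [0.518 0.027]
```

View pics/crop.png

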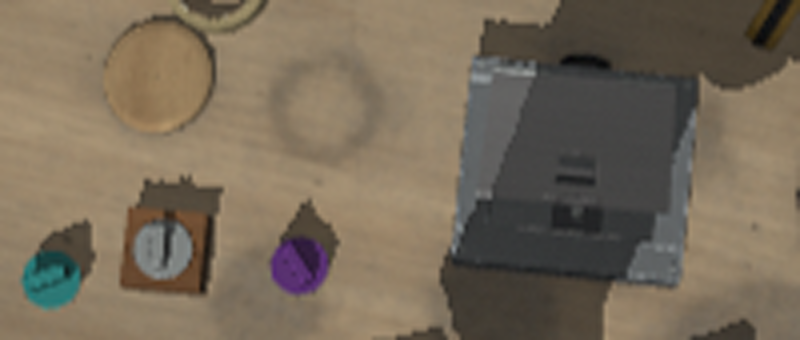

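```bash
cat > m2.py <<'E'
from h import *
for n in('top','scene'):
    P=cloud(n,np.load(f'pics/{n}.npy')).reshape(-1,3)
    m=(P[:,0]>.36)&(P[:,0]<.66)&(P[:,1]>-.2)&(P[:,1]<.1)
    q=P[m]
    k=q[(q[:,2]>.05)&(q[:,2]<.064)]
    r=cv2.minAreaRect((k[:,:2]*1000).astype(np.float32)); print(n,'boxtop',len(k),np.median(k[:,2]),r)
    k=q[(q[:,2]>.068)]
    k=k[(k[:,2]<.14)]
    # plane fit with ransac
    rng=np.random.default_rng(0);best=0
    for _ in range(500):
        a,b,c=k[rng.choice(len(k),3,False)]; nn=np.cross(b-a,c-a); 
        if np.linalg.norm(nn)<1e-6: continue
        nn/=np.linalg.norm(nn); i=abs((k-a)@nn)<.003
        if i.sum()>best: best=i.sum(); I=i
    w=k[I]; c=w.mean(0); nn=np.linalg.svd(w-c)[2][2]; nn*=np.sign(nn[2])
    print('panel',best,len(k),nn,'tilt',np.arccos(nn[2]),'yaw',np.degrees(np.arctan2(-nn[1],-nn[0])),'zmax',w[:,2].max(), w[w[:,2]>w[:,2].max()-.01].mean(0),c)
E
python3 m2.py
```

```text
top boxtop 1135 0.05848108127843843 ((515.126953125, -51.20478057861328), (200.3444366455078, 192.4421844482422), 83.19864654541016)
panel 893 1312 [ 0.52421186 -0.05834046  0.84958715] tilt 0.5555942655089693 yaw 173.64958446278771 zmax 0.13998968460347205 [ 0.47561839 -0.04943236  0.13506996] [ 0.52463516 -0.05326631  0.10437229]
scene boxtop 1495 0.05835605893024398 ((515.342041015625, -51.13395690917969), (205.01211547851562, 191.76405334472656), 83.38523864746094)
panel 739 747 [ 0.53210118 -0.06082168  0.84449337] tilt 0.5651778287342397 yaw 173.47912318215083 zmax 0.13999943966511963 [ 0.47653859 -0.03691005  0.13585999] [ 0.52351999 -0.04450401  0.1058362 ]
```

```bash
cat >> h.py <<'E'
YAW=np.radians(-6.4); O=np.array([.5125,-.0508])
def box(x,y): # mm -> world
    c,s=np.cos(YAW),np.sin(YAW); return O+np.array([c*x-s*y,s*x+c*y])/1000
def plan(xy,tip,yaw,n):
    """rows from the present pose: xy m, fingertip height m, tool-x yaw deg"""
    s=state(); p=np.array(s['tcp_pos']); M=R.from_quat(s['tool_rot']).as_matrix()
    y0=np.degrees(np.arctan2(M[1,0],M[0,0])); dy=(yaw-y0+180)%360-180
    down=R.from_euler('x',180,degrees=True)
    v=(np.array([*xy,tip+.011])-p)/n*1000
    print('p',p.round(4),'yaw',round(y0,1),'tilt',(180/np.pi*np.arccos(-M[2,2])).round(2),'dy',round(dy,2),'j6',round(s['joints'][5],2),'F',np.round(s['wrist_force'],1),'t',s['time_s'])
    print('travel',[[round(float(q),1) for q in (R.from_euler('z',y0+dy/n*i,degrees=True)*down).inv().apply(v)] for i in range(n)],'rotz each',round(-dy/n,2),'speed mm/row',np.linalg.norm(v).round(1))
E
python3 -c "
from h import *
plan(box(-38,25),.18,173.6,19)"
```

```text
p [ 0.2344 -0.5786  0.2411] yaw 22.0 tilt 0.13 dy 151.55 j6 -0.11 F [-0.2  0.3  0.5] t 0.1
travel [[22.9, -22.4, 2.6], [25.7, -19.0, 2.6], [28.1, -15.2, 2.6], [30.0, -11.2, 2.6], [31.2, -6.9, 2.6], [31.9, -2.5, 2.6], [31.9, 1.9, 2.6], [31.3, 6.4, 2.6], [30.2, 10.6, 2.6], [28.4, 14.7, 2.6], [26.1, 18.5, 2.6], [23.2, 22.0, 2.6], [20.0, 25.0, 2.6], [16.3, 27.5, 2.6], [12.3, 29.5, 2.6], [8.1, 30.9, 2.6], [3.8, 31.8, 2.6], [-0.7, 32.0, 2.6], [-5.1, 31.6, 2.6]] rotz each -7.98 speed mm/row 32.1
```

```bash
python3 -m pendant '{"gripper":[0,0,0,0,0,0,0,0,0,0],"travel":[[23,-22,0],[26,-19,0],[28,-15,0],[30,-11,0],[31,-7,0],[32,-2.5,0],[32,2,0],[31,6,0],[30,11,0],[28,15,0]],"rot":[[0,0,-8],[0,0,-8],[0,0,-8],[0,0,-8],[0,0,-8],[0,0,-8],[0,0,-8],[0,0,-8],[0,0,-8],[0,0,-8]]}' 40; python3 -c "
from h import *
plan(box(-38,25),.18,173.6,9)"
```

```text
time_s: 1.1
tcp_pos: [0.3629, -0.2857, 0.2418]
tool_rot: [0.627, 0.779, 0.0, -0.0]
wrist_force: [0.1, -0.1, 0.0]
grip_width: -0.006
grasp_force: 0.0
p [ 0.3629 -0.2857  0.2418] yaw 102.4 tilt 0.05 dy 71.24 j6 -1.03 F [ 0.1 -0.1  0. ] t 1.1
travel [[25.9, 18.7, 5.6], [23.1, 22.1, 5.6], [19.8, 25.1, 5.6], [16.2, 27.6, 5.6], [12.2, 29.5, 5.6], [8.1, 30.9, 5.6], [3.7, 31.8, 5.6], [-0.7, 32.0, 5.6], [-5.1, 31.6, 5.6]] rotz each -7.92 speed mm/row 32.5
```

```bash
python3 -m pendant '{"gripper":[0,0,0,0,0,0,0,0,0,0],"travel":[[26,19,5],[23,22,5],[20,25,5],[16,27.5,5],[12,29.5,5],[8,31,5],[4,32,5],[-1,32,5],[-5,32,5],[0,0,0]],"rot":[[0,0,-8],[0,0,-8],[0,0,-8],[0,0,-8],[0,0,-8],[0,0,-8],[0,0,-8],[0,0,-8],[0,0,-7.2],[0,0,0]]}'; python3 -c "
from h import *
plan(box(-38,25),.137,173.6,1);plan(box(-60,25),.064,173.6,1)"
```

```text
time_s: 2.1
tcp_pos: [0.4778, -0.0197, 0.1961]
tool_rot: [0.056, 0.998, 0.001, -0.001]
wrist_force: [-0.8, 0.3, -0.2]
grip_width: 0.004
grasp_force: 0.0
p [ 0.4778 -0.0197  0.1961] yaw 173.6 tilt 0.14 dy 0.04 j6 -1.65 F [-0.8  0.3 -0.2] t 2.1
travel [[0.0, -2.0, 48.1]] rotz each -0.04 speed mm/row 48.2
p [ 0.4778 -0.0197  0.1961] yaw 173.6 tilt 0.14 dy 0.04 j6 -1.65 F [-0.8  0.3 -0.2] t 2.1
travel [[22.0, -2.0, 121.1]] rotz each -0.04 speed mm/row 123.1
```

```bash
python3 -m pendant '{"gripper":[0,0,0,0,0,0,0,0,0,0],"travel":[[0,0,15],[0,0,15],[0,0,13],[3,0,8],[4,0,8],[4,0,8],[3,0,8],[3,0,8],[2.5,0,8],[2,0,8]],"rot":[[0,0,0],[0,0,0],[0,0,0],[0,0,0],[0,0,0],[0,0,0],[0,0,0],[0,0,0],[0,0,0],[0,0,0]]}'
```

```text
time_s: 3.1
tcp_pos: [0.4568, -0.0203, 0.0979]
tool_rot: [0.059, 0.998, -0.0, 0.001]
wrist_force: [-0.3, -0.7, -0.2]
grip_width: -0.002
grasp_force: 0.4
```

```bash
python3 -m pendant '{"gripper":[0,0,0,0,0],"travel":[[1,0,5],[0.5,0,4],[0,0,2.5],[0,0,1.5],[0,0,0]],"rot":[[0,0,0],[0,0,0],[0,0,0],[0,0,0],[0,0,0]]}'
```

```text
time_s: 3.6
tcp_pos: [0.4549, -0.02, 0.0851]
tool_rot: [0.059, 0.998, 0.0, -0.0]
wrist_force: [0.3, -0.7, -0.2]
grip_width: 0.0
grasp_force: 0.0
```

```bash
python3 -c "
from h import *
p,d=capture('scene'); P=cloud('scene',d); cv2.imwrite('pics/s2.png',cv2.resize(p[150:250,240:380,::-1],None,fx=4,fy=4))
"
```

```text
(no output)
```

View pics/s2.png

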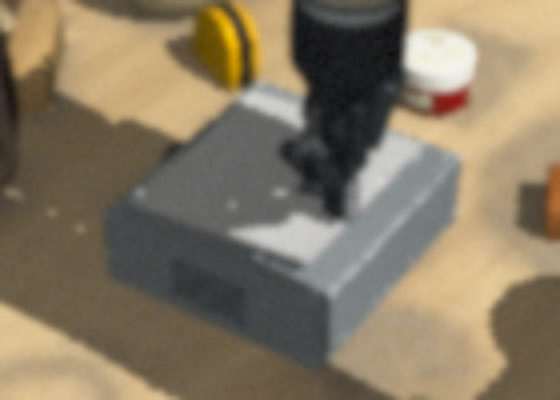

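The panel is following the fingers and is nearly shut, with the fingertip at its near edge (340,210). I'll press on gently.

```bash
python3 -m pendant '{"gripper":[0,0,0,0,0],"travel":[[0,0,3],[0,0,3],[0,0,2],[0,0,1],[0,0,0]],"rot":[[0,0,0],[0,0,0],[0,0,0],[0,0,0],[0,0,0]]}'
```

```text
time_s: 4.15
tcp_pos: [0.4549, -0.0201, 0.0761]
tool_rot: [0.059, 0.998, 0.0, -0.0]
wrist_force: [-0.1, -0.6, -0.8]
grip_width: 0.0
grasp_force: 0.0
```

```bash
python3 -m pendant '{"gripper":[0,0,0],"travel":[[0,0,1],[0,0,0.5],[0,0,0]],"rot":[[0,0,0],[0,0,0],[0,0,0]]}';python3 -m pendant '{"gripper":[0,0,0],"travel":[[0,0,0.5],[0,0,0.5],[0,0,0]],"rot":[[0,0,0],[0,0,0],[0,0,0]]}'
```

```text
time_s: 4.45
tcp_pos: [0.4549, -0.0201, 0.075]
tool_rot: [0.059, 0.998, 0.0, -0.0]
wrist_force: [-0.7, -0.4, 4.0]
grip_width: -0.003
grasp_force: 1.5
time_s: 4.75
tcp_pos: [0.4549, -0.02, 0.0748]
tool_rot: [0.059, 0.998, 0.0, -0.001]
wrist_force: [-3.8, 1.5, 9.7]
grip_width: -0.002
grasp_force: 4.8
```

```bash
python3 -m pendant '{"gripper":[0,0,0,0],"travel":[[0,0,0.5],[0,0,0.5],[0,0,0],[0,0,0]],"rot":[[0,0,0],[0,0,0],[0,0,0],[0,0,0]]}'; python3 -m pendant '{"gripper":[60,60,60,60,60,60],"travel":[[0,0,-10],[0,0,-30],[0,10,-40],[0,10,-40],[0,10,0],[0,0,0]],"rot":[[0,0,0],[0,0,0],[0,0,0],[0,0,0],[0,0,0],[0,0,0]]}'
cat >> h.py <<'E'
def wcloud(d):
    """fisheye wrist: world points"""
    c=camera_info('wrist'); K=c['intrinsics']; T=c['T_tool_cam']; s=state()
    v,u=np.mgrid[:400,:640]; a,b=(u-K[0,2])/K[0,0],(v-K[1,2])/K[1,1]; r=np.hypot(a,b)+1e-9
    t=np.tan(np.minimum(r,1.4)); C=np.stack([a/r*t*d,-b/r*t*d,-d],-1)
    C=C@T[:3,:3].T+T[:3,3]; return C@R.from_quat(s['tool_rot']).as_matrix().T+s['tcp_pos']
E
python3 - <<'E'
from h import *
s=state(); P0=None
p,d=capture('wrist'); cv2.imwrite('pics/w1.png',p[:,:,::-1]); W=wcloud(d); np.save('pics/w1.npy',W)
w=W.reshape(-1,3); c,s_=np.cos(YAW),np.sin(YAW)
q=(w[:,:2]-O)@np.array([[c,-s_],[s_,c]])*1000
g=np.column_stack([q,w[:,2]*1000])
for x in range(-90,31,10): print(x,[ (round(float(np.median(g[m,2])),1) if (m:=(abs(g[:,0]-x)<3)&(abs(g[:,1]-y)<3)&(g[:,2]<90)).sum()>2 else None) for y in range(-30,31,5)])
E
```

```text
time_s: 5.15
tcp_pos: [0.455, -0.02, 0.0747]
tool_rot: [0.059, 0.998, 0.0, -0.001]
wrist_force: [-6.5, 1.3, 16.1]
grip_width: 0.001
grasp_force: 7.9
time_s: 5.75
tcp_pos: [0.4595, 0.0104, 0.194]
tool_rot: [0.058, 0.998, 0.0, 0.002]
wrist_force: [-0.0, 0.4, -0.2]
grip_width: 0.705
grasp_force: 0.0
-90 [57.6, 57.6, 57.5, 57.7, 57.8, 57.8, 57.5, 57.5, 57.2, 57.2, 57.3, 57.4, 57.4]
-80 [58.3, 58.1, 58.1, 58.1, 58.0, 58.4, 58.2, 58.0, 58.0, 58.0, 58.0, 58.0, 57.8]
-70 [59.3, 58.8, 59.9, 59.1, 59.2, 59.8, 59.5, 63.0, 61.5, 63.3, 62.7, 59.5, 61.0]
-60 [61.9, 62.0, 62.1, 62.0, 62.0, 62.1, 62.1, 61.9, 62.0, 62.0, 62.0, 62.1, 61.9]
-50 [62.1, 62.2, 62.1, 61.4, 61.9, 62.2, 61.6, 61.6, 61.8, 62.0, 62.1, 62.0, 61.8]
-40 [62.1, 62.1, 61.4, 55.1, 46.6, 46.4, 55.0, 55.0, 55.3, 61.8, 62.0, 61.7, 61.8]
-30 [61.9, 61.9, 61.4, 54.7, 46.8, 46.7, 54.9, 54.9, 54.9, 61.7, 61.9, 61.8, 61.9]
-20 [62.1, 61.9, 61.1, 54.7, 51.8, 52.6, 54.9, 55.0, 54.9, 61.6, 62.0, 61.9, 62.1]
-10 [62.0, 61.9, 61.6, None, None, None, 61.7, 61.8, 61.9, 61.7, 62.2, 61.8, 61.8]
0 [None, 1.0, 1.8, 2.0, None, 61.5, 61.5, 61.7, 62.0, 61.7, 61.7, 61.9, 61.9]
10 [None, None, None, None, None, None, 61.7, 61.9, 61.9, 61.8, 61.7, 61.9, 61.9]
20 [None, None, None, None, None, 61.8, 61.6, 61.8, 61.8, 61.6, 61.8, 61.5, 61.6]
30 [None, None, None, None, None, 61.9, 61.9, 61.8, 61.6, 61.6, 61.7, 61.5, 61.5]
```

View pics/w1.png

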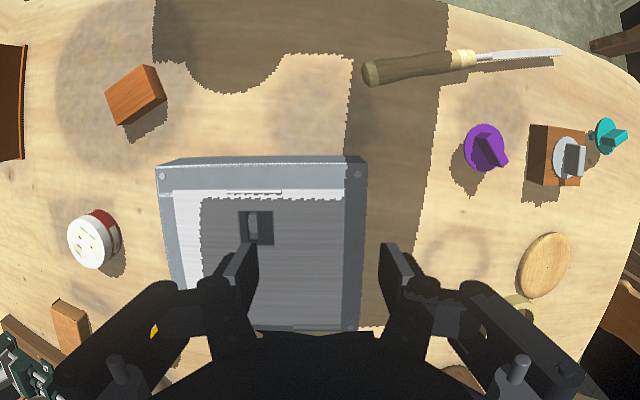

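The wrist view shows the panel shut, with its window at about (256,228) and the receptacle's own slot visible inside it at about (252,227). The stud is in the stand at (570,157).

```bash
cat > slot.py <<'E'
from h import *
def bf(W):
    w=W.reshape(-1,3); c,s=np.cos(YAW),np.sin(YAW); return np.column_stack([(w[:,:2]-O)@np.array([[c,-s],[s,c]])*1000,w[:,2]*1000])
if __name__=='__main__':
    g=bf(np.load('pics/w1.npy'))
    m=(abs(g[:,0]+30)<24)&(abs(g[:,1])<26)
    q=g[m]; win=q[(q[:,2]<58.5)]; mo=q[(q[:,2]<50.5)]
    for n,k in(('win',win),('mouth',mo)):
        print(n,len(k),np.percentile(k,[1,3,50,97,99],axis=0).round(1).tolist(), cv2.minAreaRect(k[:,:2].astype(np.float32)))
    rim=q[(q[:,2]>53)&(q[:,2]<56)]; hist=[(y,int((abs(rim[:,1]-y)<.5).sum())) for y in range(-22,20)]; print(hist)
    # box near edge (box x=-90) and sides
    t=g[(g[:,2]>54)&(g[:,2]<60)&(abs(g[:,1])<110)&(g[:,0]<-70)]; print('near edge',[np.percentile(t[abs(t[:,1]-y)<4,0],1).round(1) for y in(-80,-40,0,40,80)], 'y ext',[(np.percentile(t[abs(t[:,0]-x)<3,1],[.5,99.5])).round(1) for x in(-85,-80)])
    pl=g[(g[:,2]>61)&(g[:,2]<64)&(g[:,0]<0)]; print('panel y',[np.percentile(pl[abs(pl[:,0]-x)<3,1],[.5,99.5]).round(1) for x in(-60,-50,-20)],'panel near',[np.percentile(pl[abs(pl[:,1]-y)<4,0],1).round(1) for y in(-60,-40,0,40,60)])
    W=np.load('pics/w1.npy').reshape(-1,3); k=W[(W[:,2]>.052)&(W[:,2]<.065)&(np.hypot(W[:,0]-.448,W[:,1]-.31)<.05)]
    print('wing',len(k),k.mean(0),cv2.minAreaRect((k[:,:2]*1000).astype(np.float32)) if len(k) else 0)
E
python3 slot.py
```

```text
win 1062 [[-47.7, -18.7, 39.1], [-46.9, -18.1, 45.0], [-32.1, -1.6, 54.7], [-16.0, 12.3, 56.1], [-15.0, 12.9, 56.6]] ((-26.87226104736328, -4.713905334472656), (35.200111389160156, 43.23688507080078), 87.18358612060547)
mouth 217 [[-44.5, -22.8, 2.3], [-43.3, -12.9, 36.1], [-34.0, -9.1, 46.5], [-17.3, -4.4, 50.0], [-6.3, -4.2, 50.3]] ((-23.948280334472656, -9.966852188110352), (16.350446701049805, 41.694618225097656), 73.30813598632812)
[(-22, 0), (-21, 0), (-20, 0), (-19, 9), (-18, 34), (-17, 29), (-16, 30), (-15, 35), (-14, 30), (-13, 33), (-12, 24), (-11, 4), (-10, 2), (-9, 2), (-8, 2), (-7, 2), (-6, 2), (-5, 2), (-4, 4), (-3, 8), (-2, 24), (-1, 34), (0, 30), (1, 32), (2, 36), (3, 34), (4, 31), (5, 39), (6, 33), (7, 34), (8, 32), (9, 36), (10, 34), (11, 32), (12, 35), (13, 23), (14, 0), (15, 0), (16, 0), (17, 0), (18, 0), (19, 0)]
near edge [np.float64(-93.1), np.float64(-93.3), np.float64(-93.1), np.float64(-92.4), np.float64(-92.3)] y ext [array([-99.8,  96.9]), array([-100. ,   97.1])]
panel y [array([-80.7,  76.8]), array([-80.5,  77. ]), array([-81.4,  77.5])] panel near [np.float64(-69.7), np.float64(-69.5), np.float64(-69.9), np.float64(-69.7), np.float64(-69.4)]
wing 384 [0.44620073 0.30567775 0.06045434] ((446.4818115234375, 308.20074462890625), (14.405628204345703, 36.27680969238281), 83.3916244506836)
```

```bash
python3 -c "
from h import *
plan([.4475,.311],.15,173.5,8)"
```

```text
p [0.4581 0.01   0.1924] yaw 173.3 tilt 0.02 dy 0.18 j6 -1.59 F [-0.6 -1.  -0.6] t 5.8
travel [[5.7, 37.2, 3.9], [5.7, 37.2, 3.9], [5.7, 37.2, 3.9], [5.7, 37.2, 3.9], [5.6, 37.2, 3.9], [5.6, 37.2, 3.9], [5.6, 37.2, 3.9], [5.6, 37.2, 3.9]] rotz each -0.02 speed mm/row 37.8
```

```bash
python3 -m pendant '{"gripper":[45,45,45,45,45,45,45,45,45,45],"travel":[[5.7,37.2,4],[5.7,37.2,4],[5.7,37.2,4],[5.7,37.2,4],[5.7,37.2,4],[5.7,37.2,4],[5.7,37.2,4],[5.7,37.2,4],[0,0,0],[0,0,0]],"rot":[[0,0,0],[0,0,0],[0,0,0],[0,0,0],[0,0,0],[0,0,0],[0,0,0],[0,0,0],[0,0,0],[0,0,0]]}'
cat > st.py <<'E'
from h import *
s=state(); p,d=capture('wrist'); cv2.imwrite('pics/w2.png',p[:,:,::-1]); W=wcloud(d).reshape(-1,3)
near=np.hypot(W[:,0]-.448,W[:,1]-.31)<.05
for lo,hi,n in((.058,.066,'wing'),(.034,.043,'flange'),(.028,.0365,'stand')):
    k=W[near&(W[:,2]>lo)&(W[:,2]<hi)]; 
    print(n,len(k),np.median(k[:,2]).round(4),cv2.minAreaRect((k[:,:2]*1000).astype(np.float32)) if len(k) else 0)
plan([.4475,.311],.05,173.5,5)
E
python3 st.py
```

```text
time_s: 6.8
tcp_pos: [0.4467, 0.3099, 0.1581]
tool_rot: [0.058, 0.998, -0.002, -0.002]
wrist_force: [0.4, 0.1, -0.4]
grip_width: 0.527
grasp_force: 0.0
wing 395 0.0655 ((449.2957458496094, 308.9122009277344), (11.659951210021973, 36.437355041503906), 83.58375549316406)
flange 5680 0.0367 ((449.809814453125, 308.9429931640625), (70.71669006347656, 70.74711608886719), 84.04702758789062)
stand 2544 0.0359 ((449.809814453125, 308.9429931640625), (70.71669006347656, 70.74711608886719), 84.04702758789062)
p [0.447  0.3094 0.1587] yaw 173.3 tilt 0.25 dy 0.23 j6 -0.98 F [-0.4  0.5  0.1] t 6.85
travel [[-0.1, 0.3, 19.5], [-0.1, 0.3, 19.5], [-0.1, 0.3, 19.5], [-0.1, 0.3, 19.5], [-0.1, 0.3, 19.5]] rotz each -0.05 speed mm/row 19.5
```

View pics/w2.png

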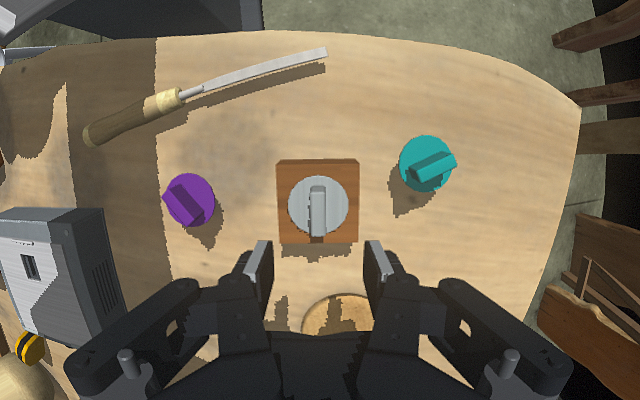

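The stud is straight ahead in the stand: wing at about (318,210), flange at (317,205).

```bash
python3 -m pendant '{"gripper":[45,45,45,45,45,45,12,0,0,0],"travel":[[-2,0,25],[0,0,25],[0,0,25],[0,0,20],[0,0,10],[0,0,0.5],[0,0,0],[0,0,0],[0,0,0],[0,0,0]],"rot":[[0,0,0],[0,0,0],[0,0,0],[0,0,0],[0,0,0],[0,0,0],[0,0,0],[0,0,0],[0,0,0],[0,0,0]]}' 80; python3 -m pendant '{"gripper":[0,0,0,0],"travel":[[0,0,0],[0,0,0],[0,0,0],[0,0,0]],"rot":[[0,0,0],[0,0,0],[0,0,0],[0,0,0]]}'
```

```text
time_s: 7.85
tcp_pos: [0.4516, 0.311, 0.057]
tool_rot: [0.059, 0.998, 0.001, 0.001]
wrist_force: [0.3, -0.3, 3.7]
grip_width: 0.119
grasp_force: 80.4
time_s: 8.25
tcp_pos: [0.4516, 0.311, 0.057]
tool_rot: [0.059, 0.998, 0.001, 0.001]
wrist_force: [0.9, -0.7, 6.1]
grip_width: 0.122
grasp_force: 80.7
```

```bash
python3 -m pendant '{"gripper":[0,0,0,0,0,0,0],"travel":[[0,0,-10],[0,0,-15],[0,0,-25],[0,0,-30],[0,0,-30],[0,0,0],[0,0,0]],"rot":[[0,0,0],[0,0,0],[0,0,0],[0,0,0],[0,0,0],[0,0,0],[0,0,0]]}'
cat > held.py <<'E'
from h import *
import sys
s=state(); p,d=capture('wrist'); cv2.imwrite(f'pics/{sys.argv[1]}.png',p[:,:,::-1]); W=wcloud(d).reshape(-1,3)
M=R.from_quat(s['tool_rot']).as_matrix(); L=(W-s['tcp_pos'])@M*1000; np.save('pics/'+sys.argv[1]+'L.npy',L)
k=L[(abs(L[:,1])<45)&(abs(L[:,0])<45)&(L[:,2]>-25)&(L[:,2]<60)]
for z in range(-20,52,2):
    q=k[abs(k[:,2]-z)<=1]
    if len(q)>8: print(z,len(q),'x',np.percentile(q[:,0],[2,98]).round(1),'y',np.percentile(q[:,1],[2,98]).round(1))
E
python3 held.py w3
```

```text
time_s: 8.95
tcp_pos: [0.4505, 0.3107, 0.1665]
tool_rot: [0.059, 0.998, 0.001, 0.001]
wrist_force: [0.7, -0.5, -1.0]
grip_width: 0.118
grasp_force: 79.7
-20 134 x [-2.1 13.2] y [-10.8  11.2]
-18 109 x [ 4.1 12.9] y [-11.3  11.5]
-16 109 x [ 8.2 12.7] y [-18.2  18.5]
-14 177 x [ 8.  13.1] y [-18.2  18. ]
-12 103 x [ 7.8 13. ] y [-18.2  18.3]
-10 124 x [-9.2 13. ] y [-18.1  18.1]
-8 954 x [-12.2  19.8] y [-13.6  15.2]
-6 982 x [-13.5  20.8] y [-14.6  13.8]
-4 135 x [ 8.1 21.2] y [-17.6  17.9]
-2 113 x [ 7.9 21. ] y [-18.1  17.7]
0 157 x [ 8.1 21.4] y [-17.7  18.3]
2 131 x [ 8.  21.3] y [-17.5  17.6]
4 96 x [ 8.3 21.1] y [-17.6  15.9]
6 103 x [ 8.1 21.4] y [-14.3  16.7]
8 77 x [12.2 21.3] y [-11.4  10.2]
10 32 x [12.2 21.3] y [-8.9  9.7]
12 26 x [20.1 21.2] y [-5.7  5.2]
14 28 x [19.8 21.1] y [-5.7  5.5]
16 41 x [20.  21.5] y [-5.2  5.3]
18 198 x [-0.6 26.9] y [-23.6  23.6]
20 2574 x [-1.4 27.5] y [-24.1  24. ]
22 129 x [-0.9 28.6] y [-23.3  25.2]
```

View pics/w3.png

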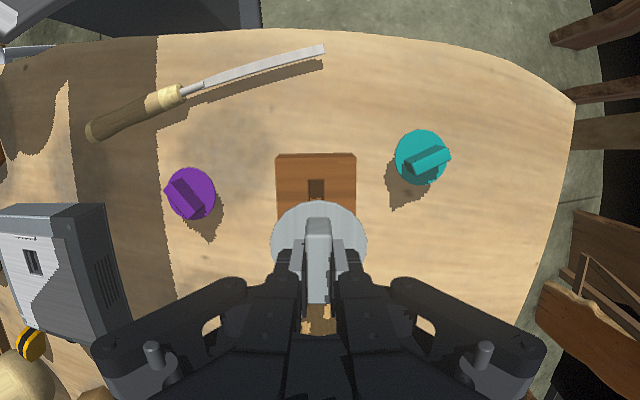

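The stud is held upright, with its wing end at (318,220) and its flange clear of the stand. Next I'll look straight down on the receptacle from beside it.

```bash
python3 -c "
from h import *
plan(box(35,-5),.15,173.6,9)"
```

```text
p [0.4495 0.3101 0.1649] yaw 173.3 tilt 0.06 dy 0.35 j6 -0.98 F [ 0.  -0.2 -0.7] t 9.0
travel [[-15.6, -39.5, 0.4], [-15.5, -39.5, 0.4], [-15.5, -39.6, 0.4], [-15.5, -39.6, 0.4], [-15.4, -39.6, 0.4], [-15.4, -39.6, 0.4], [-15.4, -39.6, 0.4], [-15.4, -39.6, 0.4], [-15.3, -39.6, 0.4]] rotz each -0.04 speed mm/row 42.5
```

```bash
python3 -m pendant '{"gripper":[0,0,0,0,0,0,0,0,0,0],"travel":[[-15.5,-39.6,0],[-15.5,-39.6,0],[-15.5,-39.6,0],[-15.5,-39.6,0],[-15.5,-39.6,0],[-15.5,-39.6,0],[-15.5,-39.6,0],[-15.5,-39.6,0],[-15.5,-39.6,0],[0,0,0]],"rot":[[0,0,0],[0,0,0],[0,0,0],[0,0,0],[0,0,0],[0,0,0],[0,0,0],[0,0,0],[0,0,0],[0,0,0]]}'; python3 -m pendant '{"gripper":[0,0,0],"travel":[[0,0,0],[0,0,0],[0,0,0]],"rot":[[0,0,0],[0,0,0],[0,0,0]]}'
cat > mouth.py <<'E'
from h import *
s0=state(); p,d=capture('wrist'); cv2.imwrite('pics/w4.png',p[:,:,::-1]); W=wcloud(d).reshape(-1,3); s=state()
M=R.from_quat(s['tool_rot']).as_matrix(); L=(W-s['tcp_pos'])@M*1000; np.save('pics/w4L.npy',L)
print(s0['tcp_pos'],s['tcp_pos'],s['tool_rot'])
pz=np.median(L[(abs(L[:,0]-65)<35)&(abs(L[:,1])<35),2]); print('panel z',pz)
k=L[(abs(L[:,0]-65)<40)&(abs(L[:,1])<40)]
rim=k[(k[:,2]>pz+4)&(k[:,2]<pz+9.5)]; mo=k[(k[:,2]>pz+9.5)]
print('rim',len(rim),'x',np.percentile(rim[:,0],[1,99]).round(1),'y',np.percentile(rim[:,1],[1,99]).round(1),'z',np.median(rim[:,2]))
c=rim.mean(0)
for ax,nm in((1,'y'),(0,'x')):
    o=1-ax; b=np.percentile(rim[:,o],[1,99]).mean(); q=rim[abs(rim[:,o]-b)<6]
    h,e=np.histogram(q[:,ax],np.arange(c[ax]-22,c[ax]+22,.5)); print(nm,[(round(float(a),1),int(n)) for a,n in zip(e,h)])
q=mo[(mo[:,0]>c[0]-20)&(mo[:,0]<c[0]+20)&(abs(mo[:,1]-c[1])<20)]; print('hole',len(q),np.percentile(q,[2,50,98],axis=0).round(1).tolist())
# yaw: edge of the panel near side
for yy in(-50,-25,0,25,50):
    e=L[(abs(L[:,1]-yy)<4)&(abs(L[:,2]-pz)<1.2)&(L[:,0]>60)]; print(yy,np.percentile(e[:,0],99).round(1),end=' ')
E
python3 mouth.py
```

```text
time_s: 10.0
tcp_pos: [0.5467, -0.0644, 0.1634]
tool_rot: [0.062, 0.998, -0.001, -0.001]
wrist_force: [0.1, 0.7, -1.3]
grip_width: 0.121
grasp_force: 79.6
time_s: 10.3
tcp_pos: [0.5459, -0.0585, 0.1643]
tool_rot: [0.058, 0.998, 0.0, -0.001]
wrist_force: [-0.5, -0.4, -0.9]
grip_width: 0.118
grasp_force: 79.6
[ 0.545891   -0.05847793  0.16434004] [ 0.54615983 -0.05853388  0.16465643] [ 5.79416351e-02  9.98319712e-01  2.18844984e-04 -6.86844037e-04]
panel z 100.76414503789724
rim 1517 x [ 48.5 104.9] y [-33.4  31.2] z 107.66419090123426
y [(-18.6, 0), (-18.1, 0), (-17.6, 0), (-17.1, 0), (-16.6, 0), (-16.1, 0), (-15.6, 0), (-15.1, 0), (-14.6, 0), (-14.1, 0), (-13.6, 15), (-13.1, 0), (-12.6, 15), (-12.1, 14), (-11.6, 0), (-11.1, 15), (-10.6, 13), (-10.1, 2), (-9.6, 15), (-9.1, 15), (-8.6, 0), (-8.1, 3), (-7.6, 2), (-7.1, 1), (-6.6, 3), (-6.1, 2), (-5.6, 1), (-5.1, 3), (-4.6, 0), (-4.1, 3), (-3.6, 3), (-3.1, 0), (-2.6, 3), (-2.1, 3), (-1.6, 0), (-1.1, 3), (-0.6, 3), (-0.1, 0), (0.4, 3), (0.9, 3), (1.4, 0), (1.9, 15), (2.4, 15), (2.9, 0), (3.4, 15), (3.9, 15), (4.4, 0), (4.9, 15), (5.4, 15)
[... 806 characters left out ...]
64.1, 0), (64.6, 4), (65.1, 4), (65.6, 0), (66.1, 4), (66.6, 0), (67.1, 4), (67.6, 4), (68.1, 0), (68.6, 4), (69.1, 4), (69.6, 0), (70.1, 4), (70.6, 4), (71.1, 0), (71.6, 4), (72.1, 4), (72.6, 0), (73.1, 4), (73.6, 3), (74.1, 1), (74.6, 4), (75.1, 0), (75.6, 4), (76.1, 4), (76.6, 0), (77.1, 4), (77.6, 4), (78.1, 0), (78.6, 4), (79.1, 4), (79.6, 0), (80.1, 15), (80.6, 14), (81.1, 1), (81.6, 15), (82.1, 0), (82.6, 0), (83.1, 0), (83.6, 0), (84.1, 0), (84.6, 0), (85.1, 0), (85.6, 0), (86.1, 0), (86.6, 0), (87.1, 0), (87.6, 0), (88.1, 0), (88.6, 0), (89.1, 0), (89.6, 0), (90.1, 0)]
hole 445 [[49.2, -8.9, 112.1], [66.3, -3.5, 116.7], [82.2, 1.3, 161.7]]
-50 101.8 -25 101.4 0 98.9 25 99.8 50 101.8
```

View pics/w4.png

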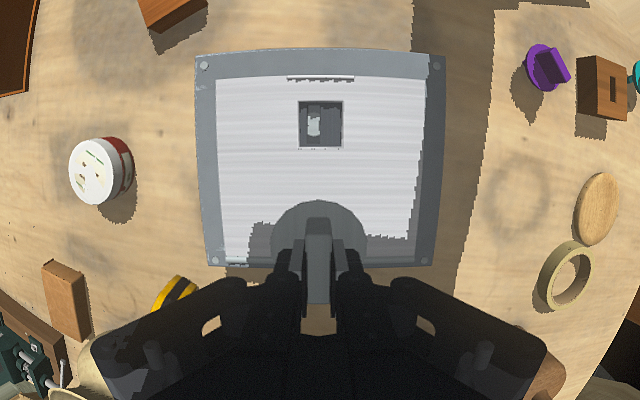

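The window is at (320,123) and the receptacle slot at (314,123), left of centre. The stud needs to move +61.8 mm in tool x and -3.4 mm in tool y.

```bash
python3 -m pendant '{"gripper":[0,0,0,0,0,0,0,0,0,0],"travel":[[20,-1.4,0],[20,-1,0],[15,-1,0],[6.8,0,10],[0,0,15],[0,0,15],[0,0,8],[0,0,0],[0,0,0],[0,0,0]],"rot":[[0,0,0],[0,0,0],[0,0,0],[0,0,0],[0,0,0],[0,0,0],[0,0,0],[0,0,0],[0,0,0],[0,0,0]]}'; python3 -m pendant '{"gripper":[0,0,0,0,0,0,0],"travel":[[0,0,2],[0,0,2],[0,0,2],[0,0,2],[0,0,1],[0,0,0],[0,0,0]],"rot":[[0,0,0],[0,0,0],[0,0,0],[0,0,0],[0,0,0],[0,0,0],[0,0,0]]}'
```

```text
time_s: 11.35
tcp_pos: [0.4859, -0.0561, 0.118]
tool_rot: [0.059, 0.998, -0.0, 0.001]
wrist_force: [-1.2, -0.4, -1.3]
grip_width: 0.118
grasp_force: 79.6
time_s: 12.05
tcp_pos: [0.4851, -0.056, 0.1083]
tool_rot: [0.059, 0.998, 0.0, -0.0]
wrist_force: [-0.3, -0.6, -1.8]
grip_width: 0.122
grasp_force: 79.6
```

```bash
python3 -m pendant '{"gripper":[0,0,0,0,0,0],"travel":[[0,0,1],[0,0,1],[0,0,1],[0,0,1],[0,0,0],[0,0,0]],"rot":[[0,0,0],[0,0,0],[0,0,0],[0,0,0],[0,0,0],[0,0,0]]}'; python3 -m pendant '{"gripper":[0,0,0,0],"travel":[[0,0,1],[0,0,1],[0,0,0],[0,0,0]],"rot":[[0,0,0],[0,0,0],[0,0,0],[0,0,0]]}'
```

```text
time_s: 12.65
tcp_pos: [0.4851, -0.0561, 0.1043]
tool_rot: [0.059, 0.998, 0.0, -0.0]
wrist_force: [1.0, 0.3, -0.7]
grip_width: 0.121
grasp_force: 79.6
time_s: 13.05
tcp_pos: [0.4848, -0.056, 0.1021]
tool_rot: [0.059, 0.998, 0.0, -0.0]
wrist_force: [-0.4, 0.1, -0.8]
grip_width: 0.122
grasp_force: 79.7
```

```bash
python3 -m pendant '{"gripper":[0,0,0,0],"travel":[[0,0,1],[0,0,1],[0,0,0],[0,0,0]],"rot":[[0,0,0],[0,0,0],[0,0,0],[0,0,0]]}';python3 -m pendant '{"gripper":[0,0,0,0],"travel":[[0,0,1],[0,0,1],[0,0,0],[0,0,0]],"rot":[[0,0,0],[0,0,0],[0,0,0],[0,0,0]]}'
```

```text
time_s: 13.45
tcp_pos: [0.4848, -0.056, 0.1]
tool_rot: [0.059, 0.998, 0.0, -0.0]
wrist_force: [-0.6, 0.8, -1.3]
grip_width: 0.12
grasp_force: 79.7
time_s: 13.85
tcp_pos: [0.4848, -0.056, 0.0981]
tool_rot: [0.059, 0.998, 0.0, -0.0]
wrist_force: [-1.1, 0.0, 0.2]
grip_width: 0.122
grasp_force: 79.7
```

```bash
python3 -m pendant '{"gripper":[0,0,0,0,0,0],"travel":[[0,0,1],[0,0,1],[0,0,1],[0,0,1],[0,0,0],[0,0,0]],"rot":[[0,0,0],[0,0,0],[0,0,0],[0,0,0],[0,0,0],[0,0,0]]}' 100;python3 -m pendant '{"gripper":[0,0,0,0,0],"travel":[[0,0,1],[0,0,1],[0,0,1],[0,0,0],[0,0,0]],"rot":[[0,0,0],[0,0,0],[0,0,0],[0,0,0],[0,0,0]]}'
```

```text
time_s: 14.45
tcp_pos: [0.4849, -0.056, 0.0948]
tool_rot: [0.059, 0.998, 0.0, -0.0]
wrist_force: [-4.8, 0.9, 5.7]
grip_width: 0.114
grasp_force: 101.2
time_s: 14.95
tcp_pos: [0.485, -0.056, 0.0919]
tool_rot: [0.059, 0.998, 0.0, -0.0]
wrist_force: [-3.8, 1.0, 5.5]
grip_width: 0.114
grasp_force: 101.3
```

```bash
python3 -m pendant '{"gripper":[0,0,0,0,0,0],"travel":[[0,0,1],[0,0,1],[0,0,1],[0,0,1],[0,0,0],[0,0,0]],"rot":[[0,0,0],[0,0,0],[0,0,0],[0,0,0],[0,0,0],[0,0,0]]}';python3 -m pendant '{"gripper":[0,0,0,0,0],"travel":[[0,0,1],[0,0,0.5],[0,0,0],[0,0,0],[0,0,0]],"rot":[[0,0,0],[0,0,0],[0,0,0],[0,0,0],[0,0,0]]}'
```

```text
time_s: 15.55
tcp_pos: [0.4859, -0.0562, 0.0885]
tool_rot: [0.059, 0.998, -0.0, 0.001]
wrist_force: [-3.5, 1.2, 7.5]
grip_width: 0.115
grasp_force: 101.5
time_s: 16.05
tcp_pos: [0.486, -0.0562, 0.0872]
tool_rot: [0.059, 0.998, -0.0, 0.001]
wrist_force: [-4.7, 0.8, 7.5]
grip_width: 0.117
grasp_force: 101.6
```

```bash
python3 -m pendant '{"gripper":[0,0,0,0],"travel":[[0,0,0.5],[0,0,0.5],[0,0,0],[0,0,0]],"rot":[[0,0,0],[0,0,0],[0,0,0],[0,0,0]]}';python3 -m pendant '{"gripper":[0,0,0,0],"travel":[[0,0,0.5],[0,0,0.5],[0,0,0],[0,0,0]],"rot":[[0,0,0],[0,0,0],[0,0,0],[0,0,0]]}'
```

```text
time_s: 16.45
tcp_pos: [0.486, -0.0562, 0.0863]
tool_rot: [0.059, 0.998, -0.0, 0.001]
wrist_force: [-4.1, 0.8, 8.7]
grip_width: 0.12
grasp_force: 101.7
time_s: 16.85
tcp_pos: [0.486, -0.0562, 0.0854]
tool_rot: [0.059, 0.998, -0.0, 0.001]
wrist_force: [-4.2, 1.4, 8.5]
grip_width: 0.115
grasp_force: 101.7
```

Forces match the plunger and the tip is near the stop. Now I'll turn it clockwise (tool +z rotation).

```bash
python3 -m pendant '{"gripper":[0,0,0,0],"travel":[[0,-0.2,0],[0,-0.2,0],[0,-0.2,0],[0,0,0]],"rot":[[0,0,5],[0,0,5],[0,0,5],[0,0,0]]}'; python3 -c "
from plant import *
print(state()['wrist_torque'],state()['wrist_force'],state()['joints'][5])"
```

```text
time_s: 17.25
tcp_pos: [0.4877, -0.0569, 0.086]
tool_rot: [0.19, 0.982, 0.0, 0.003]
wrist_force: [-2.4, 1.4, 7.8]
grip_width: 0.116
grasp_force: 101.7
[ 0.29972413  0.42718554 -0.00845528] [-2.38675379  1.35440783  7.77498532] -1.449880362053918
```

```bash
python3 -m pendant '{"gripper":[0,0,0,0,0,0,0],"travel":[[0,-0.25,0.3],[0,-0.25,0],[0,-0.25,0],[0,-0.25,0],[0,-0.25,0],[0,-0.25,0],[0,0,0]],"rot":[[0,0,7],[0,0,7],[0,0,7],[0,0,7],[0,0,7],[0,0,7],[0,0,0]]}'; python3 -c "
from plant import *
print(state()['wrist_torque'],state()['wrist_force'],state()['joints'][5])"
```

```text
time_s: 17.95
tcp_pos: [0.4867, -0.0578, 0.086]
tool_rot: [0.529, 0.849, 0.001, 0.002]
wrist_force: [-2.6, 3.0, 10.2]
grip_width: 0.118
grasp_force: 102.2
[ 0.41066966  0.60651615 -0.00988318] [-2.62541431  3.01225911 10.1872325 ] -0.7190632774322898
```

```bash
python3 -m pendant '{"gripper":[0,0,0,0,0,0,0],"travel":[[0,-0.25,0],[0,-0.25,0],[0,-0.25,0],[0,-0.2,0],[0,0,0],[0,0,0],[0,0,0]],"rot":[[0,0,7],[0,0,7],[0,0,7],[0,0,5],[0,0,4],[0,0,3],[0,0,0]]}'; python3 -c "
from plant import *
print(state()['wrist_torque'],state()['wrist_force'],state()['joints'][5])"
```

```text
time_s: 18.65
tcp_pos: [0.4827, -0.0574, 0.0852]
tool_rot: [0.748, 0.664, -0.0, -0.001]
wrist_force: [-8.8, 3.3, 15.4]
grip_width: 0.111
grasp_force: 102.8
[0.62561337 1.6581166  0.1225552 ] [-8.8252074   3.2808068  15.39251177] -0.14563306181817903
```

```bash
python3 -m pendant '{"gripper":[0,0,0,0,0,0],"travel":[[0,-0.5,-1],[0,-0.5,-1],[0,0,-1],[0,0,-1],[0,0,0],[0,0,0]],"rot":[[0,0,0],[0,0,0],[0,0,0],[0,0,0],[0,0,0],[0,0,0]]}'; python3 -c "
from plant import *
print(state()['wrist_torque'],state()['joints'][5])"
```

```text
time_s: 19.25
tcp_pos: [0.4824, -0.0574, 0.088]
tool_rot: [0.748, 0.664, 0.0, -0.0]
wrist_force: [-3.3, 3.1, 6.8]
grip_width: 0.115
grasp_force: 101.5
[0.79459584 0.83481497 0.0812797 ] -0.1465143853412678
```

```bash
python3 -m pendant '{"gripper":[0,0,0,0,0],"travel":[[0,-0.5,-1],[0,0,-1],[0,0,-0.5],[0,0,0],[0,0,0]],"rot":[[0,0,0],[0,0,0],[0,0,0],[0,0,0],[0,0,0]]}'; python3 -c "
from plant import *
print(state()['wrist_torque'],state()['joints'][5])"
```

```text
time_s: 19.75
tcp_pos: [0.4822, -0.0575, 0.0904]
tool_rot: [0.748, 0.664, 0.001, 0.0]
wrist_force: [-2.5, 4.5, 6.2]
grip_width: 0.118
grasp_force: 101.4
[1.01180538 0.45112774 0.02783708] -0.14646348526855402
```

Tip is now at about 43 mm. I'll release it and back off.

```bash
python3 -m pendant '{"gripper":[14,18,25,40,40,40,40,40,40,40],"travel":[[0,0,0],[0,0,0],[0,0,0],[0,0,0],[0,0,0],[0,0,-10],[0,0,-20],[0,0,-30],[0,0,-30],[0,0,0]],"rot":[[0,0,0],[0,0,0],[0,0,0],[0,0,0],[0,0,0],[0,0,0],[0,0,0],[0,0,0],[0,0,0],[0,0,0]]}'
python3 -m pendant '{"gripper":[40,40,40],"travel":[[0,0,0],[0,0,0],[0,0,0]],"rot":[[0,0,0],[0,0,0],[0,0,0]]}'
python3 - <<'E'
from h import *
s=state(); p,d=capture('wrist'); W=wcloud(d); cv2.imwrite('pics/w5.png',p[:,:,::-1])
w=W.reshape(-1,3); c,t=np.cos(YAW),np.sin(YAW)
g=np.column_stack([(w[:,:2]-O)@np.array([[c,-t],[t,c]])*1000,w[:,2]*1000]); n=np.hypot(g[:,0]+30,g[:,1])<45
for lo,hi in((92,110),(66,82),(60,66)):
    k=g[n&(g[:,2]>lo)&(g[:,2]<hi)]; print(lo,len(k),np.median(k,0).round(1) if len(k) else 0,cv2.minAreaRect(k[:,:2].astype(np.float32)) if len(k)>5 else 0)
E
```

```text
time_s: 20.75
tcp_pos: [0.4855, -0.0589, 0.1859]
tool_rot: [0.747, 0.664, 0.003, 0.005]
wrist_force: [-0.1, -0.3, 2.0]
grip_width: 0.467
grasp_force: 0.0
time_s: 21.05
tcp_pos: [0.4804, -0.0576, 0.1785]
tool_rot: [0.748, 0.664, -0.001, -0.001]
wrist_force: [-0.1, 0.2, 1.0]
grip_width: 0.469
grasp_force: 0.0
92 835 [-29.7  -6.5  99. ] ((-29.777828216552734, -7.638277053833008), (11.69763469696045, 36.185306549072266), 0.16689874231815338)
66 2486 [-36.5  -4.9  72.2] ((-37.06354522705078, 0.6029586791992188), (63.89276885986328, 66.15045928955078), 2.827394723892212)
60 5513 [-26.2  15.1  63.7] ((-29.81041145324707, 0.13383102416992188), (89.5501937866211, 89.04972076416016), 78.12153625488281)
```

View pics/w5.png

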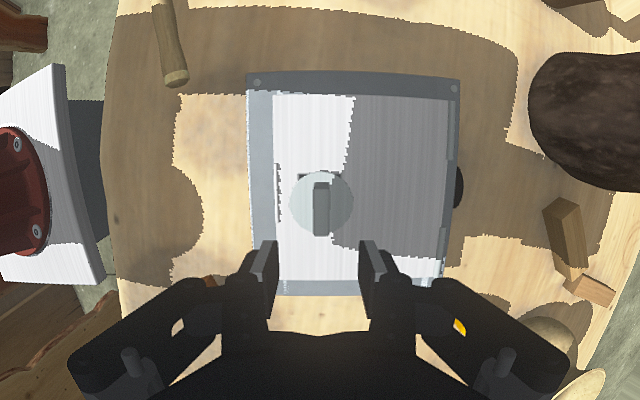

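The stud stands in the slot at (321,207) with its wing along box y. Its tip is at about 43 mm and the panel is flat, so it is caught in the notch.

```bash
python3 -c "
from plant import *
print(sign_off())"
```

```text
the job is handed in; nothing more can be done
None
```

The panel is shut and the stud is locked in its notch (wing along box y, tip at about 43 mm by my last camera measurement); I handed the job in at about 21 s, with no verdict returned.

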